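Turn the spindle parts over from strip-down rail to set-up carrier, last off first on

TASK

The guide-ring set stands on the wooden strip-down rail in the order it came off the spindle, first off at the end with the hanging eye. Move all four parts onto the steel set-up carrier in the order they go back on, last off first: the part farthest from the eye goes on the pin next to the carrier's handle, and so on along the row, so that the part nearest the eye ends on the pin farthest from the handle. Lower each one fully home on its pin, lying flat, without dropping it.

Things in the scene. Friction and masses are not known exactly. Their poses are not given: they have to be found in the camera images.
- strip_rail: wooden strip-down rail, fixed: board 298 x 72 mm, 22 mm thick, with four upright dowels in a row and a steel hanging eye (wire loop) out of one end. Origin: middle of its underside, on the table; x along the board towards the eye end, z up. Dowels at x = +114, +38, -38, -114 mm, y = 0; parts rest on its top, z = 22 mm. The eye reaches x = 178 mm.
- carrier: steel set-up carrier, fixed: dark tray 298 x 72 mm, four bright pins in a row, empty at first, a black bail handle at one end. Origin: middle of its footprint, on the table; x along it towards the handle. Pins at x = +114, +38, -38, -114 mm, y = 0; top at z = 16 mm, handle to 43 mm. Behind it the power feeder's head overhangs the table from world x = 0.69, y > -0.03 m: keep clear.
- ring_tall: the tallest plain ground-steel spacer ring: outside diameter 60 mm, 30 mm high, bore for a 30 mm spindle. It lies flat over one of the rail's dowels at the start. Origin: centre of its underside; z is its axis, up. Pick it from above across the rim, with the fingers closing across the board, not along the row.
- ring_mid: the middle plain ground-steel spacer ring: outside diameter 60 mm, 20 mm high, bore for a 30 mm spindle. It lies flat over one of the rail's dowels at the start. Origin: centre of its underside; z is its axis, up. Pick it from above across the rim, with the fingers closing across the board, not along the row.
- ring_thin: the thinnest and smallest plain ground-steel spacer ring: outside diameter 50 mm, 10 mm high, bore for a 30 mm spindle. It lies flat over one of the rail's dowels at the start. Origin: centre of its underside; z is its axis, up. Pick it from above across the rim, with the fingers closing across the board, not along the row.
- bearing: the ball-bearing guide ring, pale steel with a red seal: outside diameter 62 mm, 16 mm high, bore for a 30 mm spindle. It lies flat over one of the rail's dowels at the start. Origin: centre of its underside; z is its axis, up. Pick it from above across the rim, with the fingers closing across the board, not along the row.
- dowel_ring_tall: the rail's dowel on which ring_tall stands at the start: fixed, 16 mm diameter, 36 mm high with a rounded nose (the carrier's pins have the same size). Origin: foot of the dowel on the board's top. It stays in place and shows where ring_tall stood in the row.
- dowel_ring_mid: the rail's dowel on which ring_mid stands at the start: fixed, 16 mm diameter, 36 mm high with a rounded nose (the carrier's pins have the same size). Origin: foot of the dowel on the board's top. It stays in place and shows where ring_mid stood in the row.
- dowel_ring_thin: the rail's dowel on which ring_thin stands at the start: fixed, 16 mm diameter, 36 mm high with a rounded nose (the carrier's pins have the same size). Origin: foot of the dowel on the board's top. It stays in place and shows where ring_thin stood in the row.
- dowel_bearing: the rail's dowel on which bearing stands at the start: fixed, 16 mm diameter, 36 mm high with a rounded nose (the carrier's pins have the same size). Origin: foot of the dowel on the board's top. It stays in place and shows where bearing stood in the row.
Not all that is in view belongs to the job. Of the things shaped like the ring_thin, the steel one is meant. Leave any green look-alike of the ring_mid alone.

How it is judged:
By the outcome, as a careful person would: the job done as asked, in the order asked, and still so for the second after the job is handed in, with the robot touching nothing.
It also fails if it takes over 106 s, if anything falls off the work surface, if the arm or the gripper's body presses on something with over 40 N, if the wrist force passes 120 N, or if a joint passes its speed limit or range.

ROBOT

A 7-joint arm with a two-finger parallel gripper is mounted at the origin on a cart in front of the work surface, level with it; the furniture and walls round the work are solid. World frame = base frame: x ahead of the robot, y to its left, z up, the work surface at z = 0. Lengths are in m, angles in rad, forces in N, time in s.
With the tool pointing down it reaches from about 0.4 to 0.875 m from the base axis. Payload 19.3 kg.
Tool frame: the origin (TCP) lies midway between the tips of the shut fingers; the grasp point (between the pads) lies bot.tcp_to_grasp behind it (bot.tcp_to_grasp is the distance from the TCP to the grasp point, in m); z points along the fingers, y is the line along which they close (so a half turn about z gives the same grasp; the last joint's range is limited). The gripper opens to 85 mm and grips with 20 to 120 N. Pads are 22 mm wide; open, the fingers measure 114 mm over their backs; the gripper's body (76 mm by 85 mm) begins 54 mm behind the grasp point. The pads swing forward as they close: fully open they stand 13 mm farther back than shut.
Start: joints at [-1.396, 0.521, -0.036, 1.599, 0.021, 1.021, -0.113], TCP at [0.151, 0.606, 0.231] pointing down, gripper open.
Joint ranges: [-2.91, 2.91], [-0.3, 2.13], [-1.5, 1.42], [0.17, 2.43], [-1.26, 4.41], [0.16, 1.93], [-2.52, 2.52]. Speed limits (rad/s): [1.89, 1.89, 2.39, 2.39, 3.01, 3.01, 3.01].

INTERFACE

Orientations are given as [roll, pitch, yaw] about the fixed x, y, z axes, in that order (R = Rz(yaw) Ry(pitch) Rx(roll)).
In Python, from workcell import observe, imaging, bot gives the robot as it stands.
- The arm moves only by the tool send_rows, never from a script. Its argument "plan" is text: rows parted by semicolons, each of 7 numbers parted by spaces: the shift along the tool's x, y, z in m, then the turn, a rotation vector about the tool's x, y, z in degrees, then the finger opening in m, from 0 to 0.0854. In form: dx dy dz rx ry rz claw; .... A call has 1 to 10 rows; each row is the pose to reach, as a shift and turn from the pose commanded when the call began, along the tool's axes at that moment; what a row does not reach only later rows make up. A row lasts 1/12 s, in which the tool goes at most 41.7 mm and 7.16 degrees, less where a joint would pass 70% of its speed; a pose out of reach is approached as far as the arm can. A call with a gripper value outside its range is refused whole. The fingers move at their own pace and stop on an object; "grip_force" is the grip in N (left out, the last holds). Time passes only in rows, so rows that repeat a pose let the fingers close. It gives the time, the measured TCP pose, the force, the opening and the grip force at its end, in the units of the state.
- observe(): the state, without advancing time (a new reading comes with each control period).
- imaging.grab_frame(name): name is "side" or "top" or "wrist"; returns a dict with "color" (400x640x3 uint8, red, green, blue), "fx", "fy", "cx", "cy" (pixels), "dist_coeffs" ([k1, k2, p1, p2, k3] as OpenCV has them; the pictures are not rectified), "eye" and "orientation" of the camera in the world; the wrist camera has in their place "tool_from_camera" (4x4, takes a point from camera to tool coordinates, whose origin is the TCP and whose axes are the flange's). Camera axes: x right, y down, z forward; pixel columns grow to the right and rows downward; lengths in m; the calibration is good to about 2 mm. A picture is of the moment at which its call begins: read the wrist's pose just before it. There is no depth.
- bot.job_done(): hands the job in; it is judged then, once.
The state is a dict: "clock": time; "qpos": joint angles; "qd": joint speeds; "joint_efforts": joint torques, N m; "position": TCP position; "tool_rot": TCP orientation; "force": force on the tool from outside, world axes, zero at the start; "moment": the same for the moment, N m; "grip_width": finger opening in m; "finger_force": force on a finger pad.
Only numpy, scipy, OpenCV 4.12 (cv2) and the standard library are available. Lean on these libraries where they do the work, as an engineer would, in place of code of your own. Each camera call takes 0.05 s, during which the arm holds its last target. There are 200 camera calls.

## Working session

There is one attempt and no reset: what is moved stays moved. The work goes in short steps, Python scripts to look and compute and a tool call to move; the robot and the scene stay as the last step left them, time stands still between calls to the robot, and variables do not carry over. Pictures are saved under pics/ and viewed, at most 14 in all, crops included, and the job is handed in when it is done.

Besides the shell and the picture viewer there is one more tool, called after ">>>" by a JSON object that holds its "method" and its "body", one argument or row to a line. send_rows: Moves the arm, as the interface text tells. Its arguments: {"type":"object","properties":{"plan":{"type":"string"},"grip_force":{"type":"number"}},"required":["plan"]}

```bash
ls; mkdir -p pics; cat > h.py <<'E'
import numpy as np, cv2
from workcell import observe, imaging, bot
E
python3 - <<'E'
from h import *
import pickle
s=observe(); print({k:s[k] for k in('clock','qpos','position','tool_rot','force','grip_width')}, bot.tcp_to_grasp)
for n in('side','top'):
    f=imaging.grab_frame(n); pickle.dump(f,open(f'{n}0.pkl','wb')); cv2.imwrite(f'pics/{n}0.png',f['color'][:,:,::-1])
    print(n,{k:v for k,v in f.items() if k!='color'})
E
```

```text
pics
{'clock': 0.0, 'qpos': array([-1.39619963,  0.52202125, -0.03632282,  1.59998757,  0.02122391,
        1.02109024, -0.11282381]), 'position': array([0.15143938, 0.60603913, 0.2307286 ]), 'tool_rot': array([-3.14047650e+00,  1.01893934e-04,  2.89677040e+00]), 'force': array([0.35464265, 0.35969795, 0.36542767]), 'grip_width': 0.0850865219366161} 0.0187
side {'fx': 484.8326757385829, 'fy': 484.8326757385829, 'cx': 317.8924261359366, 'cy': 194.70983922612783, 'dist_coeffs': array([-0.09940611,  0.        ,  0.        ,  0.        ,  0.        ]), 'eye': array([ 0.5712263 , -1.13314403,  0.53138274]), 'orientation': array([-1.97807105e+00,  9.10071731e-04,  3.19219030e-02])}
top {'fx': 434.945203653223, 'fy': 434.945203653223, 'cx': 329.8922680574259, 'cy': 204.99993534671066, 'dist_coeffs': array([-0.0527022,  0.       ,  0.       ,  0.       ,  0.       ]), 'eye': array([ 0.35668107, -0.05857131,  0.99729392]), 'orientation': array([-2.93743281, -0.00525119, -1.58209583])}
```

View pics/top0.png

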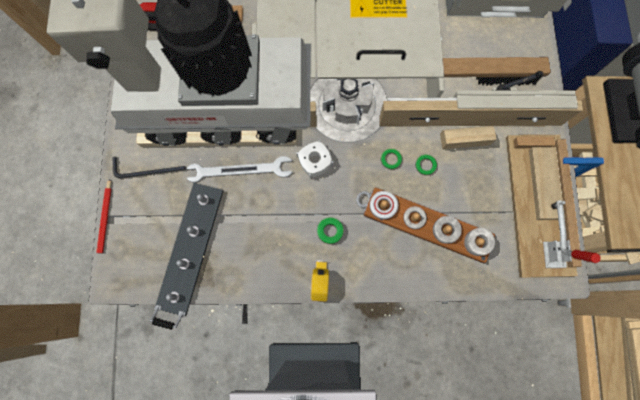

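View pics/side0.png

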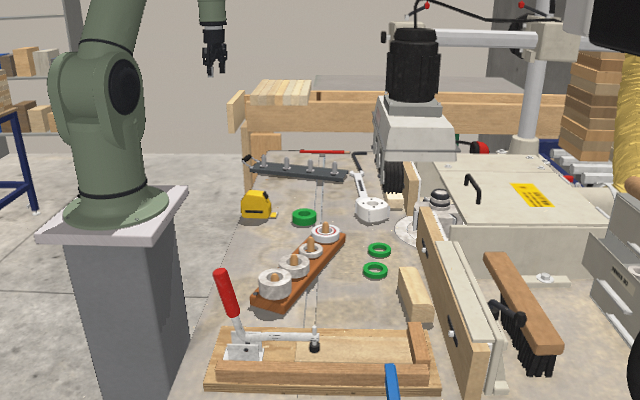

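The top view shows the rail with its eye at (363,200) and the parts at (384,205), (415,217), (448,230) and (481,241). The carrier has its handle at (168,318) and pins at (174,297), (183,264), (194,231) and (203,199). The green rings at (330,231), (392,159) and (427,165) are distractors. I'll enlarge both areas.

```bash
python3 - <<'E'
from h import *
t=cv2.imread('pics/top0.png')
a=cv2.resize(t[180:270,350:510],None,fx=5,fy=5,interpolation=cv2.INTER_CUBIC)
b=cv2.resize(t[175:335,140:240],None,fx=3.75,fy=3.75,interpolation=cv2.INTER_CUBIC)
cv2.imwrite('pics/a.png',a);cv2.imwrite('pics/b.png',b)
E
```

```text
(no output)
```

View pics/a.png

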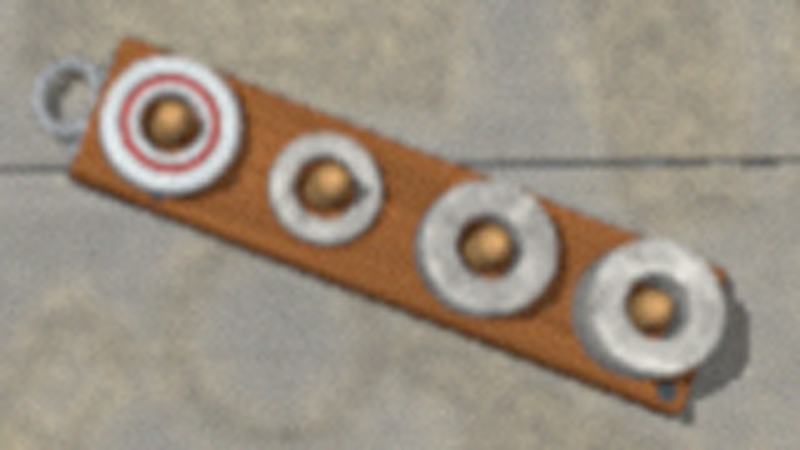

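View pics/b.png

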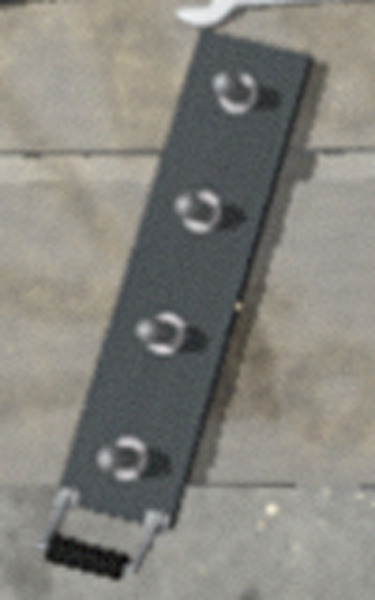

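The crops confirm the order from the eye: bearing with red seal, thin, mid, tall (largest shadow). Next I fit the rail and carrier poses and the ring centres.

```bash
cat >> h.py <<'E'
from scipy.spatial.transform import Rotation as Ro
from scipy.optimize import least_squares
def proj(f,P,eye=None,R=None):
    R=Ro.from_euler('xyz',f['orientation']).as_matrix() if R is None else R
    eye=f['eye'] if eye is None else eye
    c=(np.atleast_2d(P)-eye)@R
    K=np.array([[f['fx'],0,f['cx']],[0,f['fy'],f['cy']],[0,0,1]])
    return cv2.projectPoints(c,np.zeros(3),np.zeros(3),K,f['dist_coeffs'])[0][:,0]
def unproj(f,uv,z,eye=None,R=None):
    R=Ro.from_euler('xyz',f['orientation']).as_matrix() if R is None else R
    eye=f['eye'] if eye is None else eye
    K=np.array([[f['fx'],0,f['cx']],[0,f['fy'],f['cy']],[0,0,1]])
    n=cv2.undistortPoints(np.array(uv,float).reshape(-1,1,2),K,f['dist_coeffs'])[:,0]
    d=np.c_[n,np.ones(len(n))]@R.T
    return eye+d*((np.reshape(z,-1)-eye[2])/d[:,2])[:,None]
def place(p,L):
    c,s=np.cos(p[2]),np.sin(p[2]); L=np.array(L,float)
    return np.c_[p[0]+c*L[:,0]-s*L[:,1],p[1]+s*L[:,0]+c*L[:,1],L[:,2]]
E
python3 - <<'E'
from h import *
import pickle
f=pickle.load(open('top0.pkl','rb'))
A=lambda q:np.array([350,180])+(np.array(q)+.5)/5-.5
B=lambda q:np.array([140,175])+(np.array(q)+.5)/3.75-.5
X=[.114,.038,-.038,-.114]
def fit(uv,L,p0):
    r=least_squares(lambda p:(proj(f,place(p,L))-uv).ravel(),p0); print(r.x,np.round(r.fun.reshape(-1,2),1).tolist()); return r.x
# rail: x to eye (+y world-ish); local +y = left of x
u=A([[125,38],[72,175],[683,413],[170,121],[327,184],[487,245],[652,310]])
L=[[.149,-.036,.022],[.149,.036,.022],[-.149,.036,.022]]+[[x,0,.056] for x in X]
p=fit(u,L,[.5,-.2,1.8]); print('dowels',place(p,[[x,0,.022] for x in X]).round(4).tolist())
print('rings',unproj(f,A([[171,125],[327,188],[490,247],[655,307]]),[.038,.032,.042,.052]).round(4).tolist())
print('tips',unproj(f,u[3:],.056).round(4).tolist())
u=B([[205,30],[312,60],[172,525],[60,495],[240,96],[201,213],[163,333],[127,458]])
L=[[-.149,-.036,.016],[-.149,.036,.016],[.149,.036,.016],[.149,-.036,.016]]+[[x,0,.03] for x in X[::-1]]
for i in (0,1):
  q=fit(u,L,[.5,.35,3.0]); L=[[l[0],-l[1],l[2]] if j<4 else l for j,l in enumerate(L)]
  print('pins',place(q,[[x,0,.016] for x in X]).round(4).tolist())
E
```

```text
[ 0.51061788 -0.290617    1.18025614] [[-1.4, -0.5], [-1.9, 0.6], [-0.6, 1.3], [0.2, -0.4], [1.1, -0.5], [1.5, -0.1], [1.0, -0.4]]
dowels [[0.554, -0.1852, 0.022], [0.5251, -0.2555, 0.022], [0.4962, -0.3258, 0.022], [0.4672, -0.396, 0.022]]
rings [[0.5549, -0.1875, 0.038], [0.5263, -0.2579, 0.032], [0.4971, -0.3277, 0.042], [0.468, -0.3965, 0.052]]
tips [[0.553, -0.1847, 0.056], [0.5239, -0.2531, 0.056], [0.4959, -0.3224, 0.056], [0.4663, -0.3936, 0.056]]
[0.4646508  0.25202265 2.88766392] [[0.4, -0.6], [1.2, -1.4], [0.2, 2.2], [-0.7, 1.9], [-0.4, -1.7], [0.0, -1.0], [0.0, -0.1], [-0.7, 0.3]]
pins [[0.3543, 0.2807, 0.016], [0.4279, 0.2616, 0.016], [0.5014, 0.2425, 0.016], [0.575, 0.2234, 0.016]]
[0.46490937 0.25218665 2.88463478] [[29.8, 6.5], [-28.0, -8.7], [-30.8, -6.3], [29.8, 10.1], [-0.4, -1.8], [0.0, -1.1], [-0.1, -0.2], [-0.9, 0.2]]
pins [[0.3547, 0.2812, 0.016], [0.4282, 0.2618, 0.016], [0.5017, 0.2425, 0.016], [0.5752, 0.2232, 0.016]]
```

```bash
cat >> h.py <<'E'
def rel(x,y,z,yaw,s=None):
    "tool-frame shift (mm) and turn (deg) from the present pose to world TCP x,y,z, tool down, yaw"
    s=s or observe(); R=Ro.from_euler('xyz',s['tool_rot'])
    d=R.inv().apply(np.array([x,y,z])-s['position'])
    r=(R.inv()*Ro.from_euler('xyz',[np.pi,0,yaw])).as_rotvec(degrees=True)
    print('shift',d.round(4),'turn',r.round(2))
def wrist(name):
    import pickle
    s=observe(); f=imaging.grab_frame('wrist'); R=Ro.from_euler('xyz',s['tool_rot']).as_matrix()
    T=np.array(f['tool_from_camera'])
    f['R']=R@T[:3,:3]; f['eyew']=s['position']+R@T[:3,3]; f['s']=s
    pickle.dump(f,open(name+'.pkl','wb')); cv2.imwrite(f'pics/{name}.png',f['color'][:,:,::-1]); print('eye',f['eyew'].round(3),'T',T.round(3).tolist())
    return f
E
python3 -c "
from h import *
rel(.465,.252,.33,2.888)"
```

```text
shift [-0.39   -0.2676 -0.0989] turn [-0.06  0.01  0.5 ]
```

>>> {"method": "send_rows", "body": {
  "plan": "-0.39 -0.268 -0.099 0 0 0.5 0.085;-0.39 -0.268 -0.099 0 0 0.5 0.085;-0.39 -0.268 -0.099 0 0 0.5 0.085;-0.39 -0.268 -0.099 0 0 0.5 0.085;-0.39 -0.268 -0.099 0 0 0.5 0.085;-0.39 -0.268 -0.099 0 0 0.5 0.085;-0.39 -0.268 -0.099 0 0 0.5 0.085;-0.39 -0.268 -0.099 0 0 0.5 0.085;-0.39 -0.268 -0.099 0 0 0.5 0.085;-0.39 -0.268 -0.099 0 0 0.5 0.085"
}}

```text
clock: 0.93
position: [0.4225, 0.2989, 0.3171]
tool_rot: [-3.142, -0.0, 2.888]
force: [1.1, 0.3, 0.2]
grip_width: 0.0848
finger_force: 0.0
```

```bash
python3 -c "
from h import *
s=observe();print(s['clock'],s['position'],s['tool_rot'],s['qpos'].round(2))
rel(.465,.252,.33,2.888)"
```

```text
0.9333 [0.4224552  0.29892299 0.31705458] [-3.14154778e+00 -1.35715260e-04  2.88809011e+00] [-0.81  0.26  0.1   1.77 -0.03  1.11  0.62]
shift [-0.053  -0.0348 -0.013 ] turn [-0.   -0.01  0.01]
```

>>> {"method": "send_rows", "body": {
  "plan": "-0.053 -0.035 -0.013 0 0 0 0.085;-0.053 -0.035 -0.013 0 0 0 0.085;-0.053 -0.035 -0.013 0 0 0 0.085;-0.053 -0.035 -0.013 0 0 0 0.085;-0.053 -0.035 -0.013 0 0 0 0.085"
}}

```text
clock: 1.35
position: [0.4636, 0.2541, 0.3293]
tool_rot: [-3.141, -0.001, 2.889]
force: [-0.1, 1.3, -0.2]
grip_width: 0.0852
finger_force: 0.0
```

```bash
python3 -c "
from h import *
wrist('w1')
rel(.5106,-.2906,.33,1.18)"
```

```text
eye [0.385 0.273 0.472] T [[-0.0, -0.949, -0.314, 0.081], [1.0, -0.0, 0.001, -0.002], [-0.001, -0.314, 0.949, -0.143], [0.0, 0.0, 0.0, 1.0]]
shift [-0.1818 -0.516  -0.0007] turn [-5.000e-02 -2.000e-02  9.794e+01]
```

View pics/w1.png

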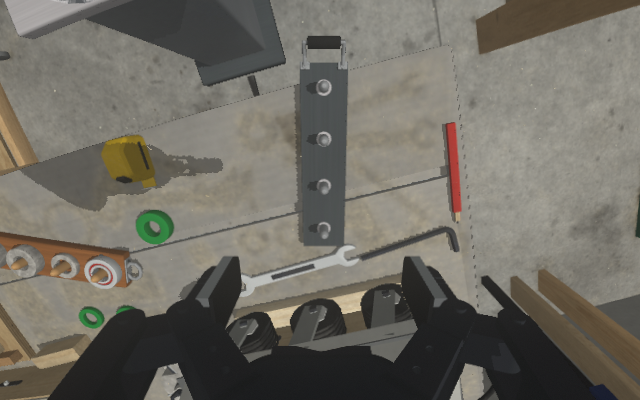

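>>> {"method": "send_rows", "body": {
  "plan": "-0.182 -0.516 0 0 0 98 0.085;-0.182 -0.516 0 0 0 98 0.085;-0.182 -0.516 0 0 0 98 0.085;-0.182 -0.516 0 0 0 98 0.085;-0.182 -0.516 0 0 0 98 0.085;-0.182 -0.516 0 0 0 98 0.085;-0.182 -0.516 0 0 0 98 0.085;-0.182 -0.516 0 0 0 98 0.085;-0.182 -0.516 0 0 0 98 0.085;-0.182 -0.516 0 0 0 98 0.085"
}}

```text
clock: 2.23
position: [0.4997, -0.1622, 0.3297]
tool_rot: [3.141, -0.0, 1.634]
force: [1.2, 1.1, -0.9]
grip_width: 0.085
finger_force: 0.0
```

```bash
python3 -c "
from h import *
s=observe();print(s['clock'],s['position'],s['tool_rot'],s['qpos'].round(2))
rel(.5,-.28,.33,1.18)
t=cv2.imread('pics/w1.png')
cv2.imwrite('pics/w1c.png',cv2.resize(t[30:255,270:380],None,fx=2.6,fy=2.6,interpolation=cv2.INTER_CUBIC))"
```

```text
2.2333 [ 0.49968779 -0.16220327  0.32965925] [ 3.14127757e+00 -3.88352129e-04  1.63421912e+00] [-0.24  0.3   0.57  1.75 -0.17  1.14  0.45]
shift [-0.1176 -0.0072 -0.0004] turn [ 1.000e-02 -3.000e-02  2.602e+01]
```

View pics/w1c.png

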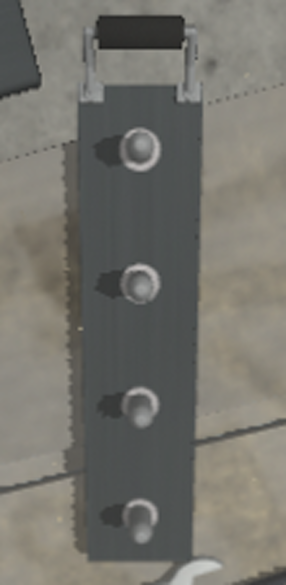

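>>> {"method": "send_rows", "body": {
  "plan": "-0.118 -0.007 0 0 0 26 0.085;-0.118 -0.007 0 0 0 26 0.085;-0.118 -0.007 0 0 0 26 0.085;-0.118 -0.007 0 0 0 26 0.085;-0.118 -0.007 0 0 0 26 0.085;-0.118 -0.007 0 0 0 26 0.085"
}}

```text
clock: 2.73
position: [0.5011, -0.2784, 0.3291]
tool_rot: [-3.141, -0.0, 1.188]
force: [0.1, 1.3, -0.2]
grip_width: 0.0847
finger_force: 0.0
```

```bash
python3 - <<'E'
from h import *
import pickle
f=wrist('w2')
t=cv2.imread('pics/w2.png')
cv2.imwrite('pics/w2c.png',cv2.resize(t[30:280,250:410],None,fx=2.4,fy=2.4,interpolation=cv2.INTER_CUBIC))
f=pickle.load(open('w1.pkl','rb'))
C=lambda q:np.array([270,30])+(np.array(q)+.5)/2.6-.5
X=[.114,.038,-.038,-.114]
u=C([[140,149],[140,283],[141,407],[140,515],[80,86],[201,86],[193,562],[88,562]])
L=[[x,0,.018] for x in X]+[[.149,.036,.016],[.149,-.036,.016],[-.149,-.036,.016],[-.149,.036,.016]]
for sw in(1,-1):
  L2=[[a,b*sw,c] for a,b,c in L]
  r=least_squares(lambda p:(proj(f,place(p,L2),f['eyew'],f['R'])-u).ravel(),[.465,.252,2.888]); print(r.x,r.cost,r.fun.reshape(-1,2).round(1).tolist())
  print(place(r.x,[[x,0,.016] for x in X]).round(4).tolist())
print(unproj(f,u[:4],.018,f['eyew'],f['R']).round(4).tolist())
E
```

```text
eye [ 0.531 -0.205  0.472] T [[-0.0, -0.95, -0.314, 0.079], [1.0, 0.0, -0.001, -0.0], [0.001, -0.314, 0.95, -0.143], [0.0, 0.0, 0.0, 1.0]]
[0.46647224 0.2566304  2.89131312] 2.342838712761337 [[0.1, 0.4], [0.2, 0.4], [-0.2, -0.4], [0.2, 0.5], [-1.3, -0.4], [1.2, -0.5], [-0.0, 0.0], [-0.1, 0.2]]
[[0.356, 0.2849, 0.016], [0.4297, 0.266, 0.016], [0.5033, 0.2472, 0.016], [0.5769, 0.2284, 0.016]]
[0.46724362 0.25644191 2.8913133 ] 3920.4526783406523 [[0.2, 1.0], [0.2, 0.9], [-0.2, 0.1], [0.2, 1.0], [47.7, 0.0], [-47.9, 0.2], [-40.5, 0.6], [40.4, 0.4]]
[[0.3568, 0.2847, 0.016], [0.4304, 0.2659, 0.016], [0.5041, 0.247, 0.016], [0.5777, 0.2282, 0.016]]
[[0.3554, 0.2848, 0.018], [0.4289, 0.266, 0.018], [0.504, 0.2474, 0.018], [0.5759, 0.2284, 0.018]]
```

View pics/w2c.png

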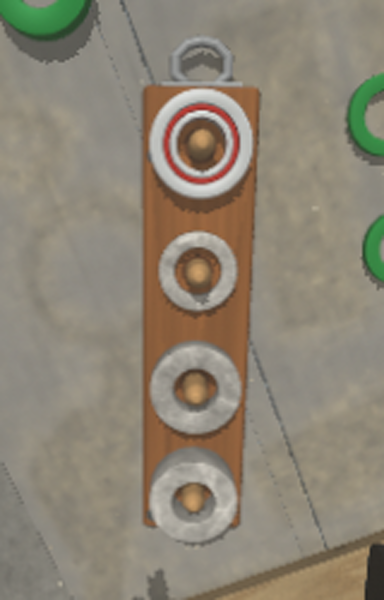

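```bash
python3 - <<'E'
from h import *
import pickle
f=pickle.load(open('w2.pkl','rb'))
C=lambda q:np.array([250,30])+(np.array(q)+.5)/2.4-.5
X=[.114,.038,-.038,-.114]
u=C([[145,87],[259,88],[145,525],[240,525],[202,142],[199,272],[196,387],[193,497]])
L=[[.149,.036,.022],[.149,-.036,.022],[-.149,.036,.022],[-.149,-.036,.022]]+[[x,0,.055] for x in X]
r=least_squares(lambda p:(proj(f,place(p,L),f['eyew'],f['R'])-u).ravel(),[.51,-.29,1.18]); print(r.x,r.fun.reshape(-1,2).round(1).tolist())
print(place(r.x,[[x,0,.022] for x in X]).round(4).tolist())
g=unproj(f,C([[201,144],[198,272],[195,390],[194,500]]),[.038,.032,.042,.052],f['eyew'],f['R']).round(4);print(g.tolist())
E
```

```text
[ 0.51342894 -0.29092929  1.17743636] [[-1.3, -2.4], [0.9, -2.2], [-1.0, 0.4], [0.3, 0.8], [0.2, -1.1], [0.2, 0.6], [0.3, 3.1], [0.4, 2.4]]
[[0.5571, -0.1856, 0.022], [0.528, -0.2558, 0.022], [0.4989, -0.326, 0.022], [0.4697, -0.3962, 0.022]]
[[0.5564, -0.187, 0.038], [0.5273, -0.2574, 0.032], [0.4979, -0.3266, 0.042], [0.47, -0.3956, 0.052]]
```

```bash
python3 -c "
from h import *
rel(.470,-.3958,.12,1.1774)"
```

```text
shift [-0.1211  0.0149  0.2092] turn [-0.04 -0.03  0.71]
```

>>> {"method": "send_rows", "body": {
  "plan": "-0.121 0.015 0.15 0 0 0.7 0.085;-0.121 0.015 0.15 0 0 0.7 0.085;-0.121 0.015 0.15 0 0 0.7 0.085;-0.121 0.015 0.15 0 0 0.7 0.085;-0.121 0.015 0.15 0 0 0.7 0.085;-0.121 0.015 0.15 0 0 0.7 0.085;-0.121 0.015 0.209 0 0 0.7 0.085;-0.121 0.015 0.209 0 0 0.7 0.085;-0.121 0.015 0.209 0 0 0.7 0.085;-0.121 0.015 0.209 0 0 0.7 0.085",
  "grip_force": 60
}}

```text
clock: 3.62
position: [0.4697, -0.3962, 0.1211]
tool_rot: [-3.141, -0.001, 1.175]
force: [0.1, -1.4, 0.3]
grip_width: 0.0847
finger_force: 0.0
```

```bash
python3 -c "
from h import *
rel(.470,-.3958,.025,1.1774);wrist('w3')"
```

```text
shift [0.0004 0.0001 0.0961] turn [-0.03 -0.04 -0.12]
eye [ 0.5   -0.323  0.264] T [[-0.0, -0.95, -0.314, 0.079], [1.0, 0.0, -0.001, -0.0], [0.001, -0.314, 0.95, -0.143], [0.0, 0.0, 0.0, 1.0]]
```

View pics/w3.png

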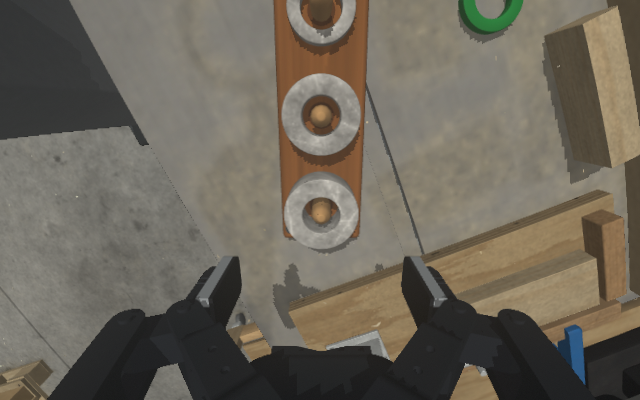

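The tall ring's top is centred at (321,213), midway between the pads at (225,275) and (420,275). I'll check its position against the target, then descend.

```bash
python3 -c "
from h import *
import pickle
f=pickle.load(open('w3.pkl','rb'));print(unproj(f,[[321,213],[321,211],[321,117]],[.052,.052,.042],f['eyew'],f['R']))"
```

```text
[[ 0.46967834 -0.39573723  0.052     ]
 [ 0.47032867 -0.39418014  0.052     ]
 [ 0.49778762 -0.32841499  0.042     ]]
```

>>> {"method": "send_rows", "body": {
  "plan": "0 0 0.04 0 0 0 0.085;0 0 0.08 0 0 0 0.085;0 0 0.096 0 0 0 0.085;0 0 0.096 0 0 0 0.085;0 0 0.096 0 0 0 0.085"
}}

```text
clock: 4.08
position: [0.4698, -0.3977, 0.0262]
tool_rot: [3.14, 0.0, 1.173]
force: [0.5, -0.7, 0.4]
grip_width: 0.085
finger_force: 0.0
```

>>> {"method": "send_rows", "body": {
  "plan": "0 0 0 0 0 0 0.055;0 0 0 0 0 0 0.055;0 0 0 0 0 0 0.055;0 0 0 0 0 0 0.055;0 0 0 0 0 0 0.055;0 0 0 0 0 0 0.055",
  "grip_force": 60
}}

```text
clock: 4.58
position: [0.4701, -0.3981, 0.0271]
tool_rot: [3.138, 0.0, 1.172]
force: [-2.8, 2.7, 19.1]
grip_width: 0.0579
finger_force: 60.6
```

>>> {"method": "send_rows", "body": {
  "plan": "0 0 -0.02 0 0 0 0.055;0 0 -0.05 0 0 0 0.055;0 0 -0.09 0 0 0 0.055;0 0 -0.135 0 0 0 0.055;0 0 -0.135 0 0 0 0.055;0 0 -0.135 0 0 0 0.055"
}}

```text
clock: 5.08
position: [0.4702, -0.3983, 0.1632]
tool_rot: [3.136, 0.001, 1.172]
force: [0.2, 0.6, -2.2]
grip_width: 0.0577
finger_force: 66.2
```

```bash
python3 -c "
from h import *
s=observe();print(s['position'],s['force'],s['grip_width'],s['finger_force']);rel(.356,.2849,.16,2.8913);wrist('w4')"
```

```text
[ 0.47017798 -0.39825169  0.16324266] [ 0.20283553  0.58965567 -2.2177848 ] 0.05769611775094171 66.23725113997352
shift [ 0.5853 -0.3703  0.0008] turn [  0.21   0.3  -98.49]
eye [ 0.5   -0.325  0.306] T [[-0.0, -0.95, -0.314, 0.079], [1.0, 0.0, -0.001, -0.0], [0.001, -0.314, 0.95, -0.143], [0.0, 0.0, 0.0, 1.0]]
```

View pics/w4.png

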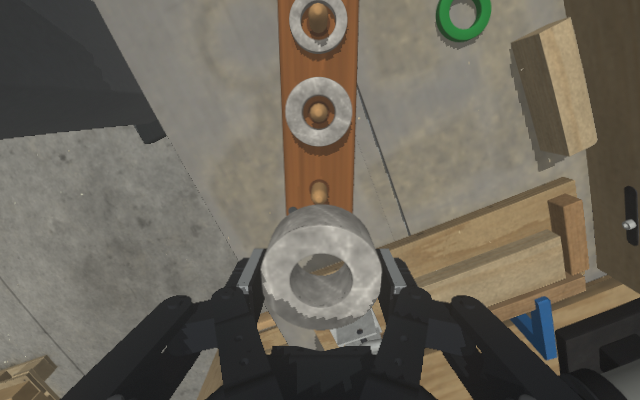

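```bash
python3 -c "
from h import *
import pickle
f=pickle.load(open('w4.pkl','rb'));s=f['s'];p=unproj(f,[[321,270]],[.188],f['eyew'],f['R'])[0];print(p,Ro.from_euler('xyz',s['tool_rot']).inv().apply(p-s['position']))
rel(.5,-.05,.163,2.2)"
```

```text
[ 0.47242036 -0.39216506  0.188     ] [ 0.00646498 -0.00015561 -0.0247625 ]
shift [ 0.332  -0.1066 -0.0022] turn [  0.14   0.07 -58.87]
```

>>> {"method": "send_rows", "body": {
  "plan": "0.332 -0.107 0 0 0 -59 0.055;0.332 -0.107 0 0 0 -59 0.055;0.332 -0.107 0 0 0 -59 0.055;0.332 -0.107 0 0 0 -59 0.055;0.332 -0.107 0 0 0 -59 0.055;0.332 -0.107 0 0 0 -59 0.055;0.332 -0.107 0 0 0 -59 0.055;0.332 -0.107 0 0 0 -59 0.055;0.332 -0.107 0 0 0 -59 0.055;0.332 -0.107 0 0 0 -59 0.055"
}}

```text
clock: 5.97
position: [0.499, -0.0453, 0.1586]
tool_rot: [-3.141, -0.002, 2.21]
force: [0.6, -0.2, -1.5]
grip_width: 0.0576
finger_force: 66.2
```

```bash
python3 -c "
from h import *
rel(.359,.284,.15,2.8913)"
```

```text
shift [0.3478 0.0841 0.0094] turn [ 2.000e-02 -1.400e-01 -3.903e+01]
```

>>> {"method": "send_rows", "body": {
  "plan": "0.348 0.084 0.005 0 0 -39 0.055;0.348 0.084 0.005 0 0 -39 0.055;0.348 0.084 0.005 0 0 -39 0.055;0.348 0.084 0.005 0 0 -39 0.055;0.348 0.084 0.005 0 0 -39 0.055;0.348 0.084 0.005 0 0 -39 0.055;0.348 0.084 0.005 0 0 -39 0.055;0.348 0.084 0.005 0 0 -39 0.055;0.348 0.084 0.005 0 0 -39 0.055;0.348 0.084 0.005 0 0 -39 0.055"
}}

```text
clock: 6.8
position: [0.3592, 0.2848, 0.1537]
tool_rot: [3.141, -0.002, 2.888]
force: [-0.7, -0.9, -1.1]
grip_width: 0.0579
finger_force: 66.2
```

>>> {"method": "send_rows", "body": {
  "plan": "0 0 0 0 0 0 0.055;0 0 0 0 0 0 0.055;0 0 0 0 0 0 0.055"
}}

```text
clock: 7.05
position: [0.3622, 0.2793, 0.1543]
tool_rot: [-3.141, -0.0, 2.88]
force: [1.1, -0.4, -1.3]
grip_width: 0.058
finger_force: 66.2
```

```bash
python3 -c "
from h import *
s=observe();print(s['position'],s['qd'].round(3))
rel(.359,.284,.09,2.8913);wrist('w5')"
```

```text
[0.36215117 0.27928891 0.15426897] [ 0.004 -0.005  0.    -0.003  0.001  0.003 -0.002]
shift [0.0042 0.0038 0.0643] turn [-0.06 -0.01 -0.63]
eye [0.283 0.299 0.297] T [[-0.0, -0.949, -0.314, 0.081], [1.0, -0.0, 0.001, -0.002], [-0.001, -0.314, 0.949, -0.143], [0.0, 0.0, 0.0, 1.0]]
```

View pics/w5.png

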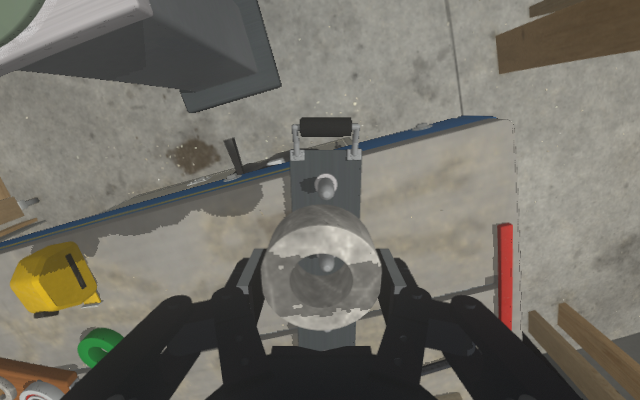

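```bash
python3 -c "
from h import *
import pickle
f=pickle.load(open('w5.pkl','rb'));s=f['s']
for c,z in(((325,183),.018),((327,190),.050),((321,278),.154+.025)):
  p=unproj(f,[c],[z],f['eyew'],f['R'])[0];print(p,Ro.from_euler('xyz',s['tool_rot']).inv().apply(p-s['position']))"
```

```text
[0.35369162 0.28427849 0.018     ] [0.00942651 0.00277057 0.13626869]
[0.35237806 0.28604119 0.05      ] [0.01115887 0.00410254 0.1042678 ]
[0.35802913 0.27892554 0.179     ] [ 0.00389466 -0.00144008 -0.02472863]
```

>>> {"method": "send_rows", "body": {
  "plan": "0.006 0.004 0.02 0 0 -0.6 0.055;0.006 0.004 0.05 0 0 -0.6 0.055;0.006 0.004 0.075 0 0 -0.6 0.055;0.006 0.004 0.085 0 0 -0.6 0.055;0.006 0.004 0.085 0 0 -0.6 0.055;0.006 0.004 0.085 0 0 -0.6 0.055"
}}

```text
clock: 7.6
position: [0.3573, 0.2855, 0.07]
tool_rot: [-3.141, -0.0, 2.892]
force: [0.8, -0.4, -1.2]
grip_width: 0.0579
finger_force: 66.2
```

```bash
python3 -c "
from h import *
s=observe();print(s['force'])
rel(.356,.284,.022,2.8913);wrist('w6');t=cv2.imread('pics/w6.png');cv2.imwrite('pics/w6c.png',cv2.resize(t[100:350,200:440],None,fx=2,fy=2))"
```

```text
[ 0.78578084 -0.38929534 -1.20225626]
shift [ 0.0009 -0.0017  0.048 ] turn [-0.04 -0.01  0.03]
eye [0.278 0.304 0.213] T [[-0.0, -0.949, -0.314, 0.081], [1.0, -0.0, 0.001, -0.002], [-0.001, -0.314, 0.949, -0.143], [0.0, 0.0, 0.0, 1.0]]
```

View pics/w6c.png

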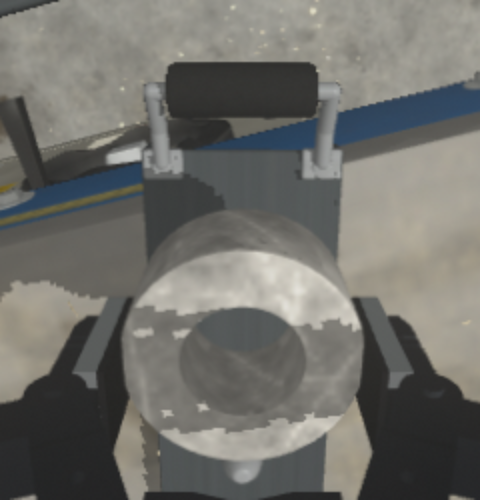

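>>> {"method": "send_rows", "body": {
  "plan": "0 -0.001 0.01 0 0 0 0.055;0 -0.001 0.018 0 0 0 0.055;0 -0.001 0.026 0 0 0 0.055;0 -0.001 0.032 0 0 0 0.055;0 -0.001 0.032 0 0 0 0.055"
}}

```text
clock: 8.07
position: [0.3565, 0.2848, 0.0369]
tool_rot: [-3.141, -0.001, 2.893]
force: [-1.2, -0.2, -1.3]
grip_width: 0.058
finger_force: 66.2
```

>>> {"method": "send_rows", "body": {
  "plan": "0 0 0.006 0 0 0 0.055;0 0 0.011 0 0 0 0.055;0 0 0.014 0 0 0 0.055;0 0 0.016 0 0 0 0.055;0 0 0.016 0 0 0 0.055"
}}

```text
clock: 8.48
position: [0.3567, 0.2849, 0.0214]
tool_rot: [-3.141, -0.0, 2.893]
force: [-0.1, -0.3, -1.2]
grip_width: 0.0579
finger_force: 66.2
```

>>> {"method": "send_rows", "body": {
  "plan": "0 0 0.001 0 0 0 0.055;0 0 0.001 0 0 0 0.055;0 0 0.002 0 0 0 0.055;0 0 0.002 0 0 0 0.055"
}}

```text
clock: 8.82
position: [0.3568, 0.285, 0.021]
tool_rot: [3.141, 0.0, 2.893]
force: [-8.7, -7.4, 47.1]
grip_width: 0.0579
finger_force: 71.4
```

>>> {"method": "send_rows", "body": {
  "plan": "0 0 -0.0015 0 0 0 0.055;0 0 -0.0015 0 0 0 0.055;0 0 -0.0015 0 0 0 0.085;0 0 -0.0015 0 0 0 0.085;0 0 -0.0015 0 0 0 0.085;0 0 -0.0015 0 0 0 0.085"
}}

```text
clock: 9.32
position: [0.3567, 0.285, 0.021]
tool_rot: [-3.141, -0.0, 2.893]
force: [0.4, -0.4, -1.0]
grip_width: 0.0848
finger_force: 0.0
```

>>> {"method": "send_rows", "body": {
  "plan": "0 0 -0.04 0 0 0 0.085;0 0 -0.08 0 0 0 0.085;0 0 -0.13 0 0 0 0.085;0 0 -0.13 0 0 0 0.085;0 0 -0.13 0 0 0 0.085"
}}

```text
clock: 9.73
position: [0.3578, 0.2861, 0.1539]
tool_rot: [3.137, 0.003, 2.893]
force: [0.5, 0.4, -0.5]
grip_width: 0.0851
finger_force: 0.0
```

```bash
python3 -c "
from h import *
s=observe();print(s['position'],s['force'],s['grip_width'])
rel(.47,-.02,.16,2.0);wrist('w7')"
```

```text
[0.35784234 0.28609502 0.15390358] [ 0.45202103  0.40414699 -0.45557789] 0.08512723416719142
shift [-0.1841 -0.269  -0.0069] turn [3.100e-01 2.000e-02 5.115e+01]
eye [0.278 0.304 0.296] T [[-0.0, -0.949, -0.314, 0.081], [1.0, -0.0, 0.001, -0.002], [-0.001, -0.314, 0.949, -0.143], [0.0, 0.0, 0.0, 1.0]]
```

View pics/w7.png

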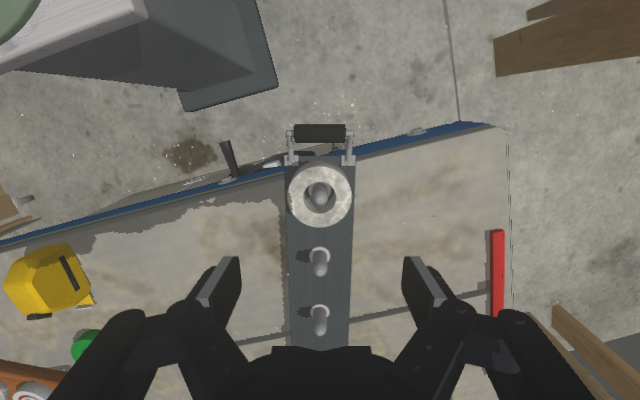

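The tall ring sits centred at (319,195) over its pin, next to the handle. Next is ring_mid.

>>> {"method": "send_rows", "body": {
  "plan": "-0.2 -0.269 -0.007 0 0 51 0.085;-0.2 -0.269 -0.007 0 0 51 0.085;-0.2 -0.269 -0.007 0 0 51 0.085;-0.2 -0.269 -0.007 0 0 51 0.085;-0.2 -0.269 -0.007 0 0 51 0.085;-0.2 -0.269 -0.007 0 0 51 0.085;-0.2 -0.269 -0.007 0 0 51 0.085;-0.2 -0.269 -0.007 0 0 51 0.085;-0.2 -0.269 -0.007 0 0 51 0.085"
}}

```text
clock: 10.53
position: [0.4856, -0.0324, 0.1572]
tool_rot: [-3.14, 0.003, 1.993]
force: [-0.9, 0.3, -0.9]
grip_width: 0.0851
finger_force: 0.0
```

```bash
python3 -c "
from h import *
rel(.498,-.327,.12,1.1774)"
```

```text
shift [-0.2736 -0.1095  0.0383] turn [-1.000e-02  2.200e-01  4.676e+01]
```

>>> {"method": "send_rows", "body": {
  "plan": "-0.274 -0.11 0.038 0 0 46.8 0.085;-0.274 -0.11 0.038 0 0 46.8 0.085;-0.274 -0.11 0.038 0 0 46.8 0.085;-0.274 -0.11 0.038 0 0 46.8 0.085;-0.274 -0.11 0.038 0 0 46.8 0.085;-0.274 -0.11 0.038 0 0 46.8 0.085;-0.274 -0.11 0.038 0 0 46.8 0.085;-0.274 -0.11 0.038 0 0 46.8 0.085;-0.274 -0.11 0.038 0 0 46.8 0.085;-0.274 -0.11 0.038 0 0 46.8 0.085"
}}

```text
clock: 11.37
position: [0.4983, -0.3198, 0.1184]
tool_rot: [-3.139, 0.001, 1.185]
force: [-0.0, 0.1, -1.2]
grip_width: 0.085
finger_force: 0.0
```

```bash
python3 -c "
from h import *
rel(.498,-.327,.022,1.1774)"
```

```text
shift [-0.0067  0.0027  0.0964] turn [-0.15  0.03  0.46]
```

>>> {"method": "send_rows", "body": {
  "plan": "-0.005 0.002 0.03 0 0 0.4 0.085;-0.005 0.002 0.04 0 0 0.4 0.085;-0.005 0.002 0.04 0 0 0.4 0.085;-0.005 0.002 0.04 0 0 0.4 0.085"
}}

```text
clock: 11.7
position: [0.499, -0.3242, 0.0799]
tool_rot: [-3.14, -0.0, 1.18]
force: [0.4, -0.2, 1.0]
grip_width: 0.0851
finger_force: 0.0
```

```bash
python3 -c "
from h import *
rel(.498,-.327,.022,1.1774)"
```

```text
shift [-0.003   0.0002  0.0579] turn [-0.09 -0.01  0.15]
```

>>> {"method": "send_rows", "body": {
  "plan": "-0.003 0 0.03 0 0 0 0.085;-0.003 0 0.05 0 0 0 0.085;-0.003 0 0.058 0 0 0 0.085;-0.003 0 0.058 0 0 0 0.085;-0.003 0 0.058 0 0 0 0.085"
}}

```text
clock: 12.12
position: [0.4985, -0.3281, 0.0232]
tool_rot: [3.141, 0.0, 1.179]
force: [0.0, -0.6, 0.8]
grip_width: 0.0851
finger_force: 0.0
```

>>> {"method": "send_rows", "body": {
  "plan": "0 0 0 0 0 0 0.055;0 0 0 0 0 0 0.055;0 0 0 0 0 0 0.055;0 0 0 0 0 0 0.055;0 0 0 0 0 0 0.055;0 0 0 0 0 0 0.055"
}}

```text
clock: 12.62
position: [0.4987, -0.3282, 0.0238]
tool_rot: [3.14, -0.0, 1.179]
force: [-1.4, 2.7, 16.1]
grip_width: 0.0576
finger_force: 61.0
```

>>> {"method": "send_rows", "body": {
  "plan": "0 0 -0.02 0 0 0 0.055;0 0 -0.05 0 0 0 0.055;0 0 -0.09 0 0 0 0.055;0 0 -0.14 0 0 0 0.055;0 0 -0.14 0 0 0 0.055;0 0 -0.14 0 0 0 0.055"
}}

```text
clock: 13.12
position: [0.4994, -0.3288, 0.1658]
tool_rot: [3.136, 0.0, 1.179]
force: [0.1, -0.1, -1.7]
grip_width: 0.0575
finger_force: 65.7
```

```bash
python3 -c "
from h import *
rel(.5,-.03,.16,2.1)"
```

```text
shift [ 0.2764 -0.1135  0.0051] turn [  0.3    0.15 -52.76]
```

>>> {"method": "send_rows", "body": {
  "plan": "0.276 -0.114 0.003 0 0 -53 0.055;0.276 -0.114 0.003 0 0 -53 0.055;0.276 -0.114 0.003 0 0 -53 0.055;0.276 -0.114 0.003 0 0 -53 0.055;0.276 -0.114 0.003 0 0 -53 0.055;0.276 -0.114 0.003 0 0 -53 0.055;0.276 -0.114 0.003 0 0 -53 0.055;0.276 -0.114 0.003 0 0 -53 0.055;0.276 -0.114 0.003 0 0 -53 0.055"
}}

```text
clock: 13.87
position: [0.4977, -0.0258, 0.1584]
tool_rot: [-3.141, -0.002, 2.113]
force: [-0.4, 0.1, -2.0]
grip_width: 0.0572
finger_force: 65.7
```

```bash
python3 -c "
from h import *
rel(.4305,.266,.15,2.8913)"
```

```text
shift [0.2846 0.093  0.0089] turn [ 2.00e-02 -9.00e-02 -4.46e+01]
```

>>> {"method": "send_rows", "body": {
  "plan": "0.285 0.093 0.005 0 0 -44.6 0.055;0.285 0.093 0.005 0 0 -44.6 0.055;0.285 0.093 0.005 0 0 -44.6 0.055;0.285 0.093 0.005 0 0 -44.6 0.055;0.285 0.093 0.005 0 0 -44.6 0.055;0.285 0.093 0.005 0 0 -44.6 0.055;0.285 0.093 0.005 0 0 -44.6 0.055;0.285 0.093 0.005 0 0 -44.6 0.055;0.285 0.093 0.005 0 0 -44.6 0.055;0.285 0.093 0.005 0 0 -44.6 0.055"
}}

```text
clock: 14.7
position: [0.4332, 0.2628, 0.1535]
tool_rot: [-3.141, -0.0, 2.881]
force: [0.5, -0.5, -1.8]
grip_width: 0.057
finger_force: 65.7
```

```bash
python3 -c "
from h import *
rel(.4305,.266,.07,2.8913)"
```

```text
shift [0.0034 0.0025 0.0835] turn [-0.06 -0.03 -0.57]
```

>>> {"method": "send_rows", "body": {
  "plan": "0.003 0.002 0.03 0 0 -0.5 0.055;0.003 0.002 0.06 0 0 -0.5 0.055;0.003 0.002 0.08 0 0 -0.5 0.055;0.003 0.002 0.083 0 0 -0.5 0.055;0.003 0.002 0.083 0 0 -0.5 0.055;0.003 0.002 0.083 0 0 -0.5 0.055"
}}

```text
clock: 15.2
position: [0.4317, 0.2653, 0.0719]
tool_rot: [3.141, 0.001, 2.889]
force: [-0.1, 0.9, -1.4]
grip_width: 0.0572
finger_force: 65.6
```

```bash
python3 -c "
from h import *
rel(.4305,.266,.019,2.8913)"
```

```text
shift [0.0013 0.0004 0.0529] turn [ 0.01  0.03 -0.11]
```

>>> {"method": "send_rows", "body": {
  "plan": "0.001 0 0.012 0 0 0 0.055;0.001 0 0.022 0 0 0 0.055;0.001 0 0.032 0 0 0 0.055;0.001 0 0.042 0 0 0 0.055;0.001 0 0.048 0 0 0 0.055;0.001 0 0.051 0 0 0 0.055;0.001 0 0.052 0 0 0 0.055;0.001 0 0.052 0 0 0 0.055"
}}

```text
clock: 15.87
position: [0.43, 0.2662, 0.019]
tool_rot: [-3.141, -0.0, 2.891]
force: [0.2, 0.5, -1.5]
grip_width: 0.0572
finger_force: 65.7
```

>>> {"method": "send_rows", "body": {
  "plan": "0 0 0.0008 0 0 0 0.055;0 0 0.0008 0 0 0 0.055;0 0 0.0008 0 0 0 0.055"
}}

```text
clock: 16.12
position: [0.4301, 0.2664, 0.0186]
tool_rot: [3.141, 0.0, 2.891]
force: [0.6, -0.8, -1.6]
grip_width: 0.0569
finger_force: 65.7
```

>>> {"method": "send_rows", "body": {
  "plan": "0 0 0.0008 0 0 0 0.055;0 0 0.0008 0 0 0 0.055;0 0 0.0008 0 0 0 0.055"
}}

```text
clock: 16.37
position: [0.4301, 0.2664, 0.0179]
tool_rot: [3.141, 0.0, 2.891]
force: [-0.3, -0.3, 5.4]
grip_width: 0.0574
finger_force: 66.3
```

Contact is light, so I release and lift.

>>> {"method": "send_rows", "body": {
  "plan": "0 0 0 0 0 0 0.085;0 0 0 0 0 0 0.085;0 0 0 0 0 0 0.085;0 0 0 0 0 0 0.085;0 0 0 0 0 0 0.085"
}}

```text
clock: 16.78
position: [0.43, 0.2663, 0.0175]
tool_rot: [-3.142, -0.0, 2.891]
force: [0.2, 0.2, 0.3]
grip_width: 0.0847
finger_force: 0.0
```

>>> {"method": "send_rows", "body": {
  "plan": "0 0 -0.04 0 0 0 0.085;0 0 -0.08 0 0 0 0.085;0 0 -0.13 0 0 0 0.085;0 0 -0.14 0 0 0 0.085;0 0 -0.14 0 0 0 0.085"
}}

```text
clock: 17.2
position: [0.4316, 0.2674, 0.1617]
tool_rot: [3.136, 0.004, 2.891]
force: [1.0, 0.7, 0.2]
grip_width: 0.0849
finger_force: 0.0
```

```bash
python3 -c "
from h import *
wrist('w8');rel(.5,-.01,.16,2.0)"
```

```text
eye [0.352 0.285 0.304] T [[-0.0, -0.949, -0.314, 0.081], [1.0, -0.0, 0.001, -0.002], [-0.001, -0.314, 0.949, -0.143], [0.0, 0.0, 0.0, 1.0]]
shift [-0.1357 -0.2511 -0.0009] turn [2.300e-01 4.000e-02 5.106e+01]
```

>>> {"method": "send_rows", "body": {
  "plan": "-0.136 -0.251 0 0 0 51 0.085;-0.136 -0.251 0 0 0 51 0.085;-0.136 -0.251 0 0 0 51 0.085;-0.136 -0.251 0 0 0 51 0.085;-0.136 -0.251 0 0 0 51 0.085;-0.136 -0.251 0 0 0 51 0.085;-0.136 -0.251 0 0 0 51 0.085;-0.136 -0.251 0 0 0 51 0.085;-0.136 -0.251 0 0 0 51 0.085"
}}

```text
clock: 18.0
position: [0.4992, -0.0126, 0.1565]
tool_rot: [-3.14, 0.001, 1.997]
force: [-0.7, 0.8, 0.1]
grip_width: 0.0847
finger_force: 0.0
```

```bash
python3 -c "
from h import *
rel(.5273,-.2574,.12,1.1774)"
```

```text
shift [-0.2346 -0.0754  0.0368] turn [-0.09  0.07 46.93]
```

>>> {"method": "send_rows", "body": {
  "plan": "-0.235 -0.075 0.037 0 0 47 0.085;-0.235 -0.075 0.037 0 0 47 0.085;-0.235 -0.075 0.037 0 0 47 0.085;-0.235 -0.075 0.037 0 0 47 0.085;-0.235 -0.075 0.037 0 0 47 0.085;-0.235 -0.075 0.037 0 0 47 0.085;-0.235 -0.075 0.037 0 0 47 0.085;-0.235 -0.075 0.037 0 0 47 0.085;-0.235 -0.075 0.037 0 0 47 0.085;-0.235 -0.075 0.037 0 0 47 0.085"
}}

```text
clock: 18.83
position: [0.5296, -0.2535, 0.1201]
tool_rot: [-3.141, -0.001, 1.186]
force: [-1.0, 0.6, -0.6]
grip_width: 0.0849
finger_force: 0.0
```

```bash
python3 - <<'E'
from h import *
s=observe(); print(s['position'])
rel(.5273,-.2574,.08,1.1774)
f=wrist('w9'); t=cv2.imread('pics/w9.png'); w8=cv2.imread('pics/w8.png')
cv2.imwrite('pics/c9.png',np.hstack([cv2.resize(w8[100:400,180:460],None,fx=1.4,fy=1.4),cv2.resize(t[100:400,180:460],None,fx=1.4,fy=1.4)]))
E
```

```text
[ 0.52958713 -0.25352026  0.12005662]
shift [-0.0045 -0.0006  0.0401] turn [-0.06 -0.04  0.5 ]
eye [ 0.559 -0.18   0.263] T [[-0.0, -0.95, -0.314, 0.079], [1.0, 0.0, -0.001, -0.0], [0.001, -0.314, 0.95, -0.143], [0.0, 0.0, 0.0, 1.0]]
```

View pics/c9.png

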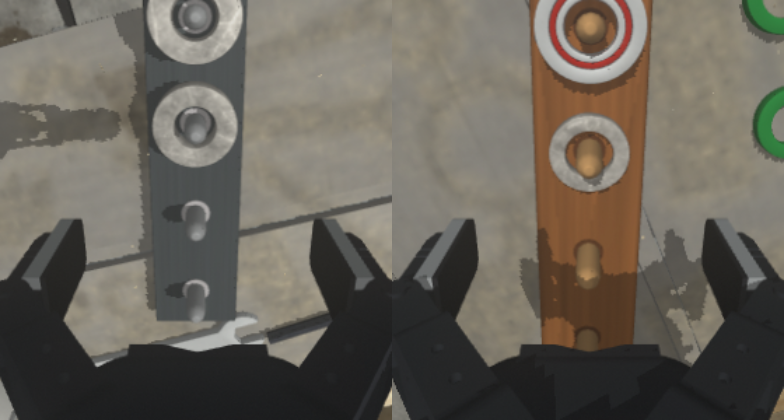

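The left view shows both rings home on pins 1 and 2. The right view shows the thin ring at full-image pixel (321,208.5) and the bearing at about (322,119).

```bash
python3 -c "
from h import *
import pickle
f=pickle.load(open('w9.pkl','rb'));p=unproj(f,[[320.7,208.6],[322.1,119.3]],[.032,.038],f['eyew'],f['R']);print(p)
rel(*((p[0,:2]+[.5273,-.2574])/2),.08,1.1774)"
```

```text
[[ 0.52808149 -0.25573989  0.032     ]
 [ 0.55695485 -0.18738332  0.038     ]]
shift [-0.0035 -0.0008  0.0403] turn [-0.03 -0.04  0.47]
```

>>> {"method": "send_rows", "body": {
  "plan": "-0.002 0 0.03 0 0 0.4 0.085;-0.002 0 0.05 0 0 0.4 0.085;-0.002 0 0.06 0 0 0.4 0.085;-0.002 0 0.06 0 0 0.4 0.085;-0.002 0 0.06 0 0 0.4 0.085"
}}

```text
clock: 19.3
position: [0.5288, -0.2569, 0.061]
tool_rot: [-3.141, -0.0, 1.175]
force: [-0.2, 0.0, 1.6]
grip_width: 0.0847
finger_force: 0.0
```

```bash
python3 -c "
from h import *
rel(.5277,-.2566,.0205,1.1774)"
```

```text
shift [-0.0001 -0.0011  0.0405] turn [-0.01 -0.01 -0.13]
```

>>> {"method": "send_rows", "body": {
  "plan": "0 -0.001 0.02 0 0 0 0.085;0 -0.001 0.035 0 0 0 0.085;0 -0.001 0.04 0 0 0 0.085;0 -0.001 0.04 0 0 0 0.085;0 -0.001 0.04 0 0 0 0.056;0 -0.001 0.04 0 0 0 0.056;0 -0.001 0.04 0 0 0 0.056;0 -0.001 0.04 0 0 0 0.056"
}}

```text
clock: 19.97
position: [0.5281, -0.257, 0.0213]
tool_rot: [3.141, -0.0, 1.174]
force: [0.2, 0.4, 0.0]
grip_width: 0.0565
finger_force: 0.0
```

>>> {"method": "send_rows", "body": {
  "plan": "0 0 0 0 0 0 0.044;0 0 0 0 0 0 0.044;0 0 0 0 0 0 0.044;0 0 0 0 0 0 0.044;0 0 0 0 0 0 0.044"
}}

```text
clock: 20.38
position: [0.5279, -0.2569, 0.0215]
tool_rot: [3.141, -0.001, 1.174]
force: [-3.5, 2.7, 16.3]
grip_width: 0.0468
finger_force: 59.1
```

>>> {"method": "send_rows", "body": {
  "plan": "0 0 -0.01 0 0 0 0.044;0 0 -0.03 0 0 0 0.044;0 0 -0.06 0 0 0 0.044;0 0 -0.1 0 0 0 0.044;0 0 -0.14 0 0 0 0.044;0 0 -0.14 0 0 0 0.044;0 0 -0.14 0 0 0 0.044"
}}

```text
clock: 20.97
position: [0.5287, -0.2572, 0.1631]
tool_rot: [3.138, -0.001, 1.174]
force: [0.3, 0.4, -0.9]
grip_width: 0.0462
finger_force: 62.1
```

```bash
python3 -c "
from h import *
rel(.5,0,.16,2.1)"
```

```text
shift [ 0.2261 -0.1258  0.0027] turn [  0.23   0.07 -53.06]
```

>>> {"method": "send_rows", "body": {
  "plan": "0.226 -0.126 0.003 0 0 -53 0.044;0.226 -0.126 0.003 0 0 -53 0.044;0.226 -0.126 0.003 0 0 -53 0.044;0.226 -0.126 0.003 0 0 -53 0.044;0.226 -0.126 0.003 0 0 -53 0.044;0.226 -0.126 0.003 0 0 -53 0.044;0.226 -0.126 0.003 0 0 -53 0.044;0.226 -0.126 0.003 0 0 -53 0.044;0.226 -0.126 0.003 0 0 -53 0.044"
}}

```text
clock: 21.72
position: [0.4983, 0.0012, 0.157]
tool_rot: [-3.141, -0.001, 2.103]
force: [-0.6, 0.2, -0.5]
grip_width: 0.0462
finger_force: 62.0
```

```bash
python3 -c "
from h import *
rel(.5037,.2473,.15,2.8913)"
```

```text
shift [0.2093 0.1297 0.007 ] turn [-4.000e-02 -7.000e-02 -4.515e+01]
```

>>> {"method": "send_rows", "body": {
  "plan": "0.209 0.13 0.004 0 0 -45 0.044;0.209 0.13 0.004 0 0 -45 0.044;0.209 0.13 0.004 0 0 -45 0.044;0.209 0.13 0.004 0 0 -45 0.044;0.209 0.13 0.004 0 0 -45 0.044;0.209 0.13 0.004 0 0 -45 0.044;0.209 0.13 0.004 0 0 -45 0.044;0.209 0.13 0.004 0 0 -45 0.044;0.209 0.13 0.004 0 0 -45 0.044;0.209 0.13 0.004 0 0 -45 0.044"
}}

```text
clock: 22.55
position: [0.5061, 0.2446, 0.1532]
tool_rot: [-3.14, -0.0, 2.879]
force: [-0.9, -0.2, -0.9]
grip_width: 0.0465
finger_force: 62.1
```

```bash
python3 -c "
from h import *
rel(.5037,.2473,.07,2.8913)"
```

```text
shift [0.0029 0.0021 0.0832] turn [-0.06 -0.02 -0.68]
```

>>> {"method": "send_rows", "body": {
  "plan": "0.003 0.002 0.03 0 0 -0.7 0.044;0.003 0.002 0.06 0 0 -0.7 0.044;0.003 0.002 0.08 0 0 -0.7 0.044;0.003 0.002 0.083 0 0 -0.7 0.044;0.003 0.002 0.083 0 0 -0.7 0.044;0.003 0.002 0.083 0 0 -0.7 0.044"
}}

```text
clock: 23.05
position: [0.5042, 0.2484, 0.0715]
tool_rot: [3.141, 0.001, 2.894]
force: [0.0, -0.5, 0.4]
grip_width: 0.0465
finger_force: 62.1
```

```bash
python3 -c "
from h import *
rel(.5037,.2473,.017,2.8913)"
```

```text
shift [ 0.0002 -0.0012  0.0545] turn [0.02 0.04 0.18]
```

>>> {"method": "send_rows", "body": {
  "plan": "0 -0.001 0.012 0 0 0 0.044;0 -0.001 0.022 0 0 0 0.044;0 -0.001 0.032 0 0 0 0.044;0 -0.001 0.042 0 0 0 0.044;0 -0.001 0.048 0 0 0 0.044;0 -0.001 0.052 0 0 0 0.044;0 -0.001 0.053 0 0 0 0.044;0 -0.001 0.053 0 0 0 0.044"
}}

```text
clock: 23.72
position: [0.5032, 0.2479, 0.0173]
tool_rot: [-3.141, -0.0, 2.896]
force: [0.9, -0.8, 0.3]
grip_width: 0.0466
finger_force: 62.1
```

>>> {"method": "send_rows", "body": {
  "plan": "0 0 0.001 0 0 0 0.044;0 0 0.001 0 0 0 0.044;0 0 0.001 0 0 0 0.044"
}}

```text
clock: 23.97
position: [0.5034, 0.2481, 0.0168]
tool_rot: [3.141, 0.0, 2.896]
force: [-0.3, -1.6, -0.7]
grip_width: 0.0465
finger_force: 62.1
```

>>> {"method": "send_rows", "body": {
  "plan": "0 0 0.0008 0 0 0 0.044;0 0 0.0008 0 0 0 0.044;0 0 0.0008 0 0 0 0.044"
}}

```text
clock: 24.22
position: [0.5033, 0.248, 0.0158]
tool_rot: [3.142, 0.0, 2.896]
force: [-0.2, -0.3, -0.7]
grip_width: 0.0469
finger_force: 62.1
```

>>> {"method": "send_rows", "body": {
  "plan": "0 0 0.0007 0 0 0 0.044;0 0 0.0007 0 0 0 0.044;0 0 0.0007 0 0 0 0.044"
}}

```text
clock: 24.47
position: [0.5033, 0.2481, 0.0156]
tool_rot: [3.141, 0.0, 2.896]
force: [-3.5, -0.9, 12.2]
grip_width: 0.0463
finger_force: 63.4
```

Seated. Release, lift, and go for the bearing.

>>> {"method": "send_rows", "body": {
  "plan": "0 0 -0.0003 0 0 0 0.085;0 0 -0.0003 0 0 0 0.085;0 0 -0.0003 0 0 0 0.085;0 0 -0.0003 0 0 0 0.085;0 0 -0.0003 0 0 0 0.085;0 0 -0.0003 0 0 0 0.085"
}}

```text
clock: 24.97
position: [0.5032, 0.248, 0.0153]
tool_rot: [-3.142, -0.0, 2.896]
force: [1.0, -1.0, 0.0]
grip_width: 0.085
finger_force: 0.0
```

>>> {"method": "send_rows", "body": {
  "plan": "0 0 -0.04 0 0 0 0.085;0 0 -0.08 0 0 0 0.085;0 0 -0.13 0 0 0 0.085;0 0 -0.14 0 0 0 0.085;0 0 -0.14 0 0 0 0.085"
}}

```text
clock: 25.38
position: [0.5051, 0.2489, 0.1599]
tool_rot: [3.137, 0.005, 2.896]
force: [0.0, 0.3, -0.3]
grip_width: 0.085
finger_force: 0.0
```

```bash
python3 -c "
from h import *
wrist('w10');rel(.51,.01,.16,2.0)"
```

```text
eye [0.425 0.267 0.302] T [[-0.0, -0.949, -0.314, 0.081], [1.0, -0.0, 0.001, -0.002], [-0.001, -0.314, 0.949, -0.143], [0.0, 0.0, 0.0, 1.0]]
shift [-0.0636 -0.23   -0.003 ] turn [ 0.22  0.07 51.36]
```

>>> {"method": "send_rows", "body": {
  "plan": "-0.064 -0.23 -0.002 0 0 51 0.085;-0.064 -0.23 -0.002 0 0 51 0.085;-0.064 -0.23 -0.002 0 0 51 0.085;-0.064 -0.23 -0.002 0 0 51 0.085;-0.064 -0.23 -0.002 0 0 51 0.085;-0.064 -0.23 -0.002 0 0 51 0.085;-0.064 -0.23 -0.002 0 0 51 0.085;-0.064 -0.23 -0.002 0 0 51 0.085;-0.064 -0.23 -0.002 0 0 51 0.085"
}}

```text
clock: 26.18
position: [0.5091, 0.0099, 0.1565]
tool_rot: [-3.14, -0.0, 2.009]
force: [0.0, 1.5, -0.2]
grip_width: 0.0849
finger_force: 0.0
```

```bash
python3 -c "
from h import *
rel(.5567,-.1872,.12,1.1774)"
```

```text
shift [-0.1987 -0.0405  0.0365] turn [-9.000e-02  2.000e-02  4.766e+01]
```

>>> {"method": "send_rows", "body": {
  "plan": "-0.199 -0.04 0.037 0 0 47.6 0.085;-0.199 -0.04 0.037 0 0 47.6 0.085;-0.199 -0.04 0.037 0 0 47.6 0.085;-0.199 -0.04 0.037 0 0 47.6 0.085;-0.199 -0.04 0.037 0 0 47.6 0.085;-0.199 -0.04 0.037 0 0 47.6 0.085;-0.199 -0.04 0.037 0 0 47.6 0.085;-0.199 -0.04 0.037 0 0 47.6 0.085;-0.199 -0.04 0.037 0 0 47.6 0.085;-0.199 -0.04 0.037 0 0 47.6 0.085"
}}

```text
clock: 27.02
position: [0.5574, -0.1867, 0.1201]
tool_rot: [-3.141, -0.0, 1.182]
force: [0.1, -0.2, 1.1]
grip_width: 0.0852
finger_force: 0.0
```

```bash
python3 -c "
from h import *
rel(.5567,-.1872,.07,1.1774)"
```

```text
shift [-0.0007 -0.0004  0.0501] turn [-0.03 -0.02  0.28]
```

>>> {"method": "send_rows", "body": {
  "plan": "0 0 0.03 0 0 0 0.085;0 0 0.05 0 0 0 0.085;0 0 0.055 0 0 0 0.085;0 0 0.055 0 0 0 0.085;0 0 0.055 0 0 0 0.085"
}}

```text
clock: 27.43
position: [0.5575, -0.1879, 0.0661]
tool_rot: [3.141, -0.0, 1.177]
force: [-0.3, -0.0, 0.2]
grip_width: 0.085
finger_force: 0.0
```

```bash
python3 -c "
from h import *
rel(.5567,-.1872,.021,1.1774)"
```

```text
shift [ 0.0004 -0.001   0.0451] turn [ 0.02 -0.01 -0.01]
```

>>> {"method": "send_rows", "body": {
  "plan": "0 -0.001 0.025 0 0 0 0.085;0 -0.001 0.04 0 0 0 0.085;0 -0.001 0.045 0 0 0 0.085;0 -0.001 0.045 0 0 0 0.085;0 -0.001 0.045 0 0 0 0.085"
}}

```text
clock: 27.85
position: [0.5568, -0.1879, 0.0215]
tool_rot: [3.14, -0.0, 1.176]
force: [0.2, -0.5, -0.3]
grip_width: 0.0853
finger_force: 0.0
```

>>> {"method": "send_rows", "body": {
  "plan": "0 0 0 0 0 0 0.056;0 0 0 0 0 0 0.056;0 0 0 0 0 0 0.056;0 0 0 0 0 0 0.056;0 0 0 0 0 0 0.056;0 0 0 0 0 0 0.056"
}}

```text
clock: 28.35
position: [0.5568, -0.1877, 0.0218]
tool_rot: [3.14, -0.001, 1.176]
force: [-4.0, 2.4, 18.2]
grip_width: 0.0595
finger_force: 60.8
```

>>> {"method": "send_rows", "body": {
  "plan": "0 0 -0.01 0 0 0 0.056;0 0 -0.03 0 0 0 0.056;0 0 -0.06 0 0 0 0.056;0 0 -0.1 0 0 0 0.056;0 0 -0.14 0 0 0 0.056;0 0 -0.14 0 0 0 0.056;0 0 -0.14 0 0 0 0.056"
}}

```text
clock: 28.93
position: [0.5572, -0.1877, 0.1629]
tool_rot: [3.138, -0.001, 1.176]
force: [-0.8, 0.2, -2.6]
grip_width: 0.0589
finger_force: 66.0
```

```bash
python3 -c "
from h import *
rel(.53,.04,.16,2.1)"
```

```text
shift [ 0.1997 -0.1128  0.0027] turn [ 2.400e-01  4.000e-02 -5.295e+01]
```

>>> {"method": "send_rows", "body": {
  "plan": "0.2 -0.113 0.003 0 0 -53 0.056;0.2 -0.113 0.003 0 0 -53 0.056;0.2 -0.113 0.003 0 0 -53 0.056;0.2 -0.113 0.003 0 0 -53 0.056;0.2 -0.113 0.003 0 0 -53 0.056;0.2 -0.113 0.003 0 0 -53 0.056;0.2 -0.113 0.003 0 0 -53 0.056;0.2 -0.113 0.003 0 0 -53 0.056;0.2 -0.113 0.003 0 0 -53 0.056"
}}

```text
clock: 29.68
position: [0.5283, 0.0409, 0.1567]
tool_rot: [-3.14, -0.001, 2.104]
force: [0.5, -0.5, -1.3]
grip_width: 0.0591
finger_force: 66.0
```

```bash
python3 -c "
from h import *
rel(.577,.2285,.15,2.8913)"
```

```text
shift [0.1368 0.1373 0.0066] turn [ -0.05  -0.07 -45.11]
```

>>> {"method": "send_rows", "body": {
  "plan": "0.137 0.137 0.004 0 0 -45 0.056;0.137 0.137 0.004 0 0 -45 0.056;0.137 0.137 0.004 0 0 -45 0.056;0.137 0.137 0.004 0 0 -45 0.056;0.137 0.137 0.004 0 0 -45 0.056;0.137 0.137 0.004 0 0 -45 0.056;0.137 0.137 0.004 0 0 -45 0.056;0.137 0.137 0.004 0 0 -45 0.056;0.137 0.137 0.004 0 0 -45 0.056;0.137 0.137 0.004 0 0 -45 0.056"
}}

```text
clock: 30.52
position: [0.5778, 0.2274, 0.153]
tool_rot: [-3.141, -0.001, 2.882]
force: [0.6, -0.5, -1.9]
grip_width: 0.059
finger_force: 66.0
```

```bash
python3 -c "
from h import *
rel(.577,.2285,.07,2.8913)"
```

```text
shift [0.0011 0.0009 0.083 ] turn [-0.03 -0.03 -0.52]
```

>>> {"method": "send_rows", "body": {
  "plan": "0.001 0.001 0.03 0 0 -0.5 0.056;0.001 0.001 0.06 0 0 -0.5 0.056;0.001 0.001 0.08 0 0 -0.5 0.056;0.001 0.001 0.083 0 0 -0.5 0.056;0.001 0.001 0.083 0 0 -0.5 0.056;0.001 0.001 0.083 0 0 -0.5 0.056"
}}

```text
clock: 31.02
position: [0.5779, 0.2292, 0.0714]
tool_rot: [3.141, 0.001, 2.893]
force: [-0.2, -0.1, -1.7]
grip_width: 0.0593
finger_force: 66.0
```

```bash
python3 -c "
from h import *
rel(.577,.2285,.017,2.8913)"
```

```text
shift [ 0.0007 -0.0009  0.0544] turn [0.03 0.05 0.12]
```

>>> {"method": "send_rows", "body": {
  "plan": "0.001 -0.001 0.012 0 0 0 0.056;0.001 -0.001 0.022 0 0 0 0.056;0.001 -0.001 0.032 0 0 0 0.056;0.001 -0.001 0.042 0 0 0 0.056;0.001 -0.001 0.048 0 0 0 0.056;0.001 -0.001 0.052 0 0 0 0.056;0.001 -0.001 0.053 0 0 0 0.056;0.001 -0.001 0.053 0 0 0 0.056"
}}

```text
clock: 31.68
position: [0.576, 0.2284, 0.0171]
tool_rot: [-3.141, -0.0, 2.895]
force: [0.9, 0.2, -1.3]
grip_width: 0.0592
finger_force: 66.0
```

>>> {"method": "send_rows", "body": {
  "plan": "0 0 0.001 0 0 0 0.056;0 0 0.001 0 0 0 0.056;0 0 0.001 0 0 0 0.056"
}}

```text
clock: 31.93
position: [0.5762, 0.2285, 0.0166]
tool_rot: [3.141, 0.0, 2.895]
force: [0.9, 0.1, -1.9]
grip_width: 0.0597
finger_force: 66.0
```

>>> {"method": "send_rows", "body": {
  "plan": "0 0 0.0007 0 0 0 0.056;0 0 0.0007 0 0 0 0.056;0 0 0.0007 0 0 0 0.056"
}}

```text
clock: 32.18
position: [0.5763, 0.2286, 0.016]
tool_rot: [3.141, 0.0, 2.895]
force: [-1.3, -0.2, 5.1]
grip_width: 0.0591
finger_force: 66.6
```

>>> {"method": "send_rows", "body": {
  "plan": "0 0 0 0 0 0 0.085;0 0 0 0 0 0 0.085;0 0 0 0 0 0 0.085;0 0 0 0 0 0 0.085;0 0 0 0 0 0 0.085;0 0 0 0 0 0 0.085"
}}

```text
clock: 32.68
position: [0.5761, 0.2284, 0.0156]
tool_rot: [-3.142, 0.0, 2.895]
force: [0.5, 0.1, 0.3]
grip_width: 0.0848
finger_force: 0.0
```

>>> {"method": "send_rows", "body": {
  "plan": "0 0 -0.04 0 0 0 0.085;0 0 -0.08 0 0 0 0.085;0 0 -0.13 0 0 0 0.085;-0.01 -0.03 -0.14 0 0 0 0.085;-0.01 -0.12 -0.16 0 0 0 0.085;-0.01 -0.12 -0.16 0 0 0 0.085;-0.01 -0.12 -0.16 0 0 0 0.085;-0.01 -0.12 -0.16 0 0 0 0.085"
}}

```text
clock: 33.35
position: [0.5564, 0.1059, 0.1769]
tool_rot: [-3.141, 0.001, 2.89]
force: [0.5, -0.1, 0.4]
grip_width: 0.0851
finger_force: 0.0
```

```bash
python3 - <<'E'
from h import *
f=wrist('w11'); t=imaging.grab_frame('top')['color'][:,:,::-1]; s=imaging.grab_frame('side')['color'][:,:,::-1]
a=cv2.resize(t[175:335,130:250],(420,560)); b=cv2.resize(s[140:190,235:365],(380,146)); w=cv2.resize(f['color'][:,:,::-1],(380,238))
c=np.zeros((560,800,3),np.uint8); c[:,:420]=a; c[:146,420:]=b; c[160:398,420:]=w
cv2.imwrite('pics/end.png',c)
E
```

```text
eye [0.477 0.125 0.319] T [[-0.0, -0.949, -0.314, 0.081], [1.0, -0.0, 0.001, -0.002], [-0.001, -0.314, 0.949, -0.143], [0.0, 0.0, 0.0, 1.0]]
```

View pics/end.png

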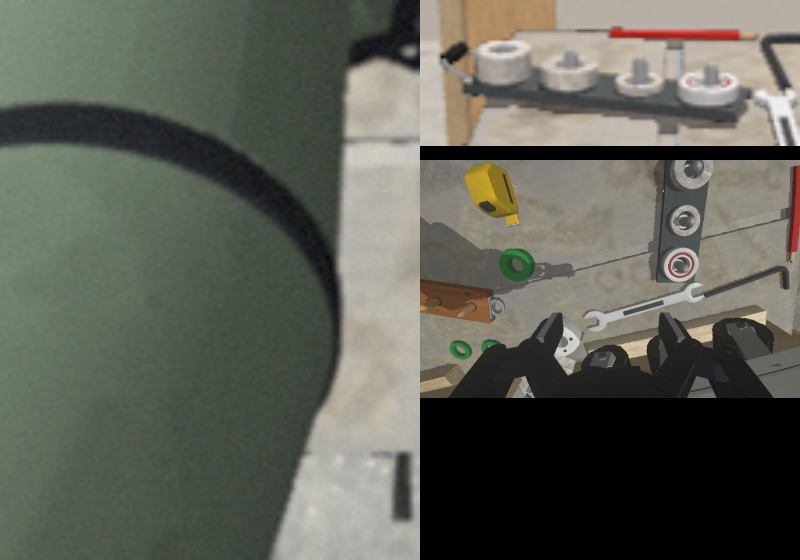

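The side view (top right) shows tall, mid, thin and bearing from the handle outward, all flat on their pins. The wrist view shows the arm clear.

```bash
python3 -c "
from h import *
print(bot.job_done())"
```

```text
the job is handed in; nothing more can be done
None
```

All four parts are on the carrier, flat and home on their pins in the order tall, mid, thin, bearing from the handle outward; I handed the job in at about 33 s, and the one push over 40 N was 47 N at the wrist, through the held tall ring as it seated.

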